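Lock the T-foot bench stop into the planing board

TASK

Take the red T-foot bench stop out of the wooden rack, pass its foot down through the metal slot of the planing board until the collar sits flat on the metal, then give it a quarter turn so that the foot lies square across the slot underneath and holds. Let go and leave the stop standing there; leave the yellow dog in its rack socket.

Things in the scene. Friction and masses are not known exactly. Their poses are not given: they have to be found in the camera images.
- stop: Loose red bench stop, about 0.2 kg, upright in either rack socket. Origin: centre of its steel collar's underside, z up. Collar: disc 48 mm across, z 0 to 6 mm. Above it a red grip block 50 mm along x, 20 mm along y, z 6 to 50 mm: grip across the 20 mm (along y). Below: a 10 mm shank to the T-foot, a bar 44 mm along x like the block, 10 mm along y, z -28 to -18 mm. A half turn gives the same shape.
- rack: Fixed light-wood rack, 190 mm along x, 80 mm along y, 40 mm high; origin at the centre of its underside. Two sockets, 55 mm along x, 21 mm along y, centred at x = -45 and +45 mm. Collars rest on its top and feet hang loosely inside, blocks pointing along the rack's x; parts lift straight out, clear after 30 mm.
- slot (a point): Centre of the slot's mouth in the planing board's top, 46 mm above the bench; x along the slot, y across, z up. Slot 66 x 24 mm, closed at both ends, right through the 12 mm thick top into a hollow 34 mm deep, 120 mm wide, where the foot turns freely either way. The fixed plywood board is 220 mm along x, 160 mm along y, with a flush aluminium insert (116 x 70 mm) round the slot.
- dog: Bystander in the other rack socket: a loose bench dog with a round yellow knob 34 mm across on the same 48 mm collar, with a round wooden peg and no T-foot. Origin at the centre of its collar's underside; its top is 50 mm above that. Leave it in its socket.
Mind the look-alikes: they are no part of the job. Leave any turquoise look-alike of the stop alone.

How it is judged:
By the outcome, as a careful person would: the job done as asked, in the order asked, and still so for the second after the job is handed in, with the robot touching nothing.
It also fails if it takes over 40 s, if anything falls off the work surface, if the arm or the gripper's body presses on something with over 40 N, if the wrist force passes 120 N, or if a joint passes its speed limit or range.

ROBOT

A 6-joint arm with a two-finger parallel gripper is mounted at the origin on the work surface. World frame = base frame: x ahead of the robot, y to its left, z up, the work surface at z = 0. Lengths are in mm, angles in rad, forces in N, time in s.
With the tool pointing down it reaches from about 300 to 775 mm from the base axis. Payload 14.6 kg.
Tool frame: the origin (TCP) lies between the finger pads; the fingertips stand 25 mm ahead of it and the grasp point (between the pads) lies 6 mm ahead of it; z points along the fingers, y is the line along which they close (so a half turn about z gives the same grasp; the last joint's range is limited). The gripper opens to 94 mm and grips with 3 to 60 N. Pads are 16 mm wide; open, the fingers measure 119 mm over their backs; the gripper's body (75 mm by 177 mm) begins 78 mm behind the grasp point.
Start: joints at [1.25, 0.3, 1.521, -0, 1.321, -0.067], TCP at [138.094, 532.372, 230.446] pointing down, gripper open.
Joint ranges: [-3.03, 3.03], [-0.79, 2.21], [0.23, 2.52], [-1.04, 4.18], [0, 3.07], [-2.55, 2.55]. Speed limits (rad/s): [2.22, 2.22, 2.57, 3.14, 3.14, 3.14].

INTERFACE

Orientations are given as [roll, pitch, yaw] about the fixed x, y, z axes, in that order (R = Rz(yaw) Ry(pitch) Rx(roll)).
In Python, from cell import manip gives the robot as it stands. The module is installed in compiled form; this text tells all that it offers.
- The arm moves only by the tool step_arm, never from a script. Its argument "series" is one flat list of numbers, 5 for each row, row after row: the shift along the world's x, y, z in mm, then the turn about the world's z in rad, then the closure, from 0 (fully open) to 1 (shut). In form: [dx, dy, dz, spin, jaw, dx, dy, dz, spin, jaw, ...]. A call has 1 to 20 rows; each row shifts and turns the commanded pose from where the row before left it; what a row does not reach is not made up. A row lasts 1/8 s, in which the tool goes at most 62.5 mm and 10.7 degrees, less where a joint would pass 70% of its speed; a pose out of reach is approached as far as the arm can. A call is refused whole if a number of a shift passes 62.5 or a number of a turn 0.188, either way. A call with a gripper value outside its range is refused whole. The fingers move at their own pace and stop on an object; "squeeze" is the grip in N (left out, the last holds). Time passes only in rows, so rows that do not move let the fingers close. It gives the time, the measured TCP pose, the force, the opening and the grip force at its end, in the units of the state.
- manip.read_state(): the state, without advancing time (a new reading comes with each control period).
- manip.camera(name): name is "scene" or "top" or "wrist"; returns (picture, depth): 400x640x3 uint8, blue, green, red; 400x640 float32, mm along the optical axis (not along the pixel's ray), 0 where there is no reading.
- manip.camera_info(name): a dict with "fovy" (degrees; the focal length in pixels is half the picture's height over the tangent of half this angle, whatever the lens; pixels are square), "cx", "cy" (the principal point, pixels), "k1" (the pictures are not rectified: a ray, as slopes to the right and down, at radius r is drawn at 1 + k1 r^2 times it, then the intrinsics apply), "eye" and "orientation" of the camera in the world. Camera axes: x right, y down, z forward; pixel columns grow to the right and rows downward; lengths in mm; the calibration is good to about 2 mm. A picture is of the moment at which its call begins: read the wrist's pose just before it. camera_info takes no time and is no camera call; for the wrist camera it gives the pose at the moment of the call.
- manip.sign_off(): hands the job in; it is judged then, once.
The state is a dict: "clock": time; "joints": joint angles; "qd": joint speeds; "effort": joint torques, N m; "eef_pos": TCP position; "eef_rot": TCP orientation; "wrist_force": force on the tool from outside, world axes, zero at the start; "moment": the same for the moment, N m; "finger_gap": finger opening in mm; "finger_force": force on a finger pad.
Only numpy, scipy, OpenCV 4.12 (cv2) and the standard library are available. Lean on these libraries where they do the work, as an engineer would, in place of code of your own. Each camera call takes 0.05 s, during which the arm holds its last target. There are 200 camera calls.

## Working session

There is one attempt and no reset: what is moved stays moved. The work goes in short steps, Python scripts to look and compute and a tool call to move; the robot and the scene stay as the last step left them, time stands still between calls to the robot, and variables do not carry over. Pictures are saved under pics/ and viewed, at most 10 in all, crops included, and the job is handed in when it is done.

Besides the shell and the picture viewer there is one more tool, called after "Request:" as a command line: name --argument value ..., lists and objects as JSON in quotes. step_arm: Moves the arm, as the interface text tells. Its arguments: {"type":"object","properties":{"series":{"type":"array"},"squeeze":{"type":"number"}},"required":["series"]}

```bash
mkdir -p pics; cat > h.py <<'E'
import numpy as np, cv2
from scipy.spatial.transform import Rotation as R
from cell import manip
def rot(o):
    o=np.array(o,float)
    return o if o.shape==(3,3) else R.from_euler('xyz',o).as_matrix()
def rays(ci,px):
    f=200/np.tan(np.radians(ci['fovy']/2))
    d=(np.atleast_2d(px).astype(float)-[ci['cx'],ci['cy']])/f
    u=d.copy()
    for _ in range(20): u=d/(1+ci['k1']*(u**2).sum(1,keepdims=True))
    return np.c_[u,np.ones(len(u))]
def onplane(ci,px,z):
    d=rays(ci,px)@rot(ci['orientation']).T; e=np.array(ci['eye'],float)
    return e+d*((z-e[2])/d[:,2])[:,None]
def shot(n):
    ci=manip.camera_info(n); p,d=manip.camera(n); return ci,p,d
E
python3 - <<'E'
from h import *
for n in("top","scene"):
    ci,p,d=shot(n); print(n,ci); cv2.imwrite(f'pics/{n}0.png',p); np.save(f'{n}0.npy',d)
print(manip.read_state())
E
```

```text
top {'fovy': 43.33611133144053, 'cx': 320.8864818797045, 'cy': 193.15997074742202, 'k1': -0.16362792637528875, 'eye': array([ 346.39732605,  -46.50370335, 1208.4075029 ]), 'orientation': array([-3.01804146, -0.02151355, -1.57857834])}
scene {'fovy': 56.5260458726953, 'cx': 320.2463790765682, 'cy': 199.11805814915564, 'k1': -0.05470901523587062, 'eye': array([930.0211465 , 116.38532883, 548.61404993]), 'orientation': array([-2.37716941e+00, -3.70220343e-04,  1.98305340e+00])}
{'clock': 0.1, 'joints': array([ 1.25041852e+00,  3.00444292e-01,  1.52154308e+00, -2.21944904e-05,
        1.32071696e+00, -6.66008667e-02]), 'qd': array([-2.80881494e-04, -1.91103560e-03, -1.93807486e-03, -1.43304614e-03,
       -2.52598005e-05, -1.61549926e-04]), 'effort': array([ 5.89793326e-04, -5.32646012e+01, -3.53285801e+01,  7.09031546e-02,
        2.35365290e-02, -6.28556654e-05]), 'eef_pos': array([138.0216787 , 532.1688802 , 229.91710136]), 'eef_rot': array([-3.14048202e+00, -5.25332892e-05,  2.88782119e+00]), 'wrist_force': array([ 0.08431267, -0.84785582, -0.18996792]), 'moment': array([ 0.00771845, -0.03781812,  0.00372652]), 'finger_force': 0.0, 'finger_gap': 93.87784849568965}
```

View pics/top0.png

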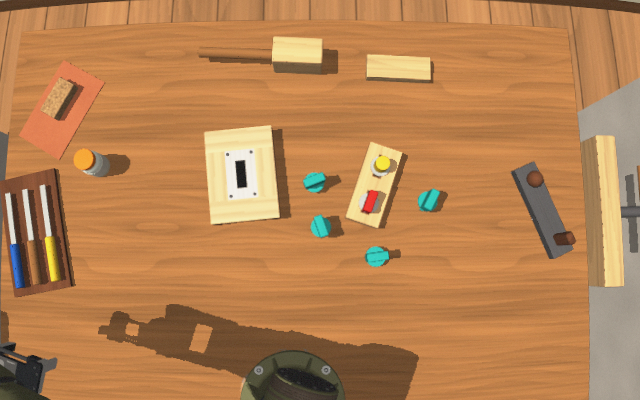

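View pics/scene0.png

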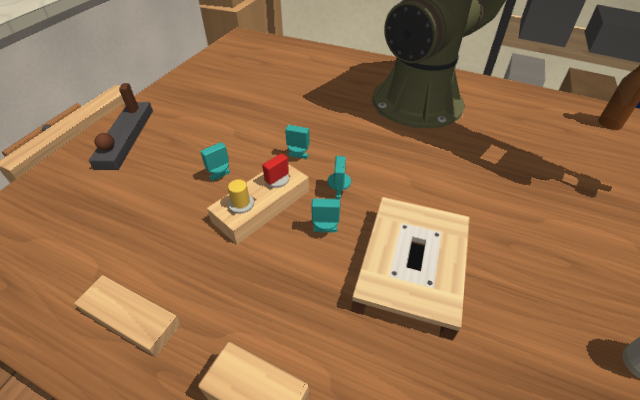

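Candidates (top view): the red block in the rack at (370,202) is the stop. The turquoise look-alikes are at (315,182), (320,227), (429,200) and (376,257), the yellow dog is at (383,163), and the red abrasive sheet is at (62,108). By the description I choose (370,202). The slot is at (241,174), with the board above 46 mm. Next I check the choice in a close crop and measure.

```bash
python3 - <<'E'
from h import *
ci=manip.camera_info("top"); p=cv2.imread('pics/top0.png'); d=np.load('top00.npy') if 0 else np.load('top0.npy')
cv2.imwrite('pics/crop1.png',cv2.resize(p[120:280,190:450],None,fx=3,fy=3,interpolation=cv2.INTER_CUBIC))
hsv=cv2.cvtColor(p,cv2.COLOR_BGR2HSV); H,S,V=cv2.split(hsv)
def rect(m,z,name,box):
    mm=np.zeros_like(m); x0,y0,x1,y1=box; mm[y0:y1,x0:x1]=m[y0:y1,x0:x1]
    c=max(cv2.findContours(mm,0,2)[0],key=cv2.contourArea)
    w=onplane(ci,c[:,0],z)[:,:2].astype(np.float32); r=cv2.minAreaRect(w)
    b=cv2.boxPoints(r); e=[b[1]-b[0],b[2]-b[1]]; l=max(e,key=np.linalg.norm)
    print(name,np.round(r[0],1),np.round(r[1],1),'long dir',round(float(np.arctan2(l[1],l[0])),3), 'depthmed',np.median(d[mm>0]))
u=np.uint8
rect((((H<6)|(H>174))&(S>170)&(V>110)).astype(u),90,'red',(340,180,400,230))
rect((V<50).astype(u),46,'slot',(225,150,260,200))
rect(((H>85)&(H<100)&(S>120)).astype(u),50,'t1',(295,160,335,200))
rect(((H>85)&(H<100)&(S>120)).astype(u),50,'t2',(295,205,335,245))
rect(((H>85)&(H<100)&(S>120)).astype(u),50,'t3',(410,180,450,220))
rect(((S<40)&(V>120)).astype(u),46,'insert',(215,140,270,210))
rect(((H>22)&(H<33)&(S>200)).astype(u),90,'yellow',(360,140,400,180))
E
```

```text
red [ 466.6 -181.8] [20.  52.5] long dir -0.365 depthmed 1128.6865
slot [537.3 114.8] [59.6 19.1] long dir 0.091 depthmed 1218.1965
t1 [516.4 -56.8] [46.6 42.3] long dir 1.566 depthmed 1146.2827
t2 [413.7 -71.5] [42.2 44.3] long dir -0.47 depthmed 1133.4218
t3 [ 474.8 -322.4] [44.3 53.8] long dir -0.235 depthmed 1148.5187
insert [537.6 114.7] [116.4  70.3] long dir 0.099 depthmed 1174.0685
yellow [ 536.1 -207. ] [3.2 0. ] long dir -2.373 depthmed 1149.0114
```

View pics/crop1.png

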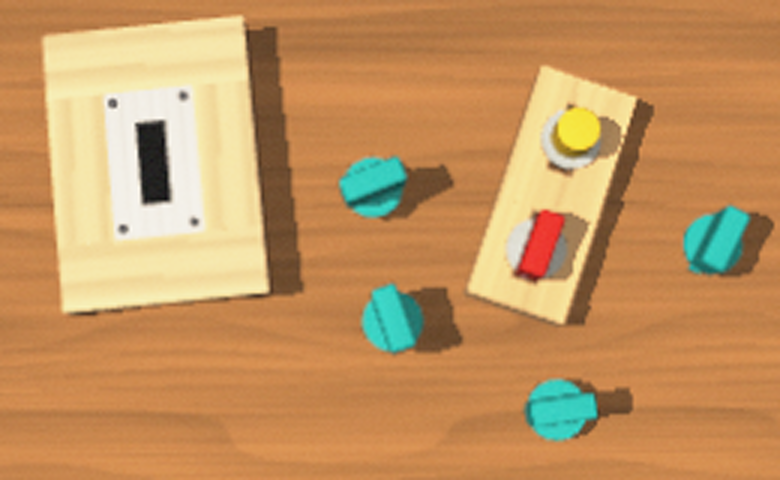

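The crop shows the red block on its steel collar at crop (540,245). The foot direction runs along the rack, and the dog is behind it. The choice holds, so I move above it.

Request:
step_arm --series '[20,-44,0,-0.007,0,20,-44,0,-0.007,0,20,-44,0,-0.007,0,20,-44,0,-0.007,0,20,-44,0,-0.007,0,20,-44,0,-0.007,0,20,-44,0,-0.007,0,20,-44,0,-0.007,0,20,-44,0,-0.007,0,20,-44,0,-0.007,0,20,-44,0,-0.007,0,20,-44,0,-0.007,0,20,-44,0,-0.007,0,20,-44,0,-0.007,0,20,-44,0,-0.007,0,20,-44,0,-0.007,0,0,0,0,0,0,0,0,0,0,0]'

```text
clock: 2.35
eef_pos: [457.7, -171.2, 230.1]
eef_rot: [3.141, -0.001, 2.776]
wrist_force: [-0.6, -0.2, -0.0]
finger_gap: 94.1
finger_force: 0.0
```

```bash
python3 - <<'E'
from h import *
s=manip.read_state(); print(s['eef_pos'],s['eef_rot'],s['joints'])
ci,p,d=shot("wrist"); cv2.imwrite('pics/w1.png',p)
H,S,V=cv2.split(cv2.cvtColor(p,cv2.COLOR_BGR2HSV))
m=(((H<6)|(H>174))&(S>150)&(V>60)).astype(np.uint8)
c=max(cv2.findContours(m,0,2)[0],key=cv2.contourArea)
ys,xs=np.nonzero(m); z=d[m>0]; r=rays(ci,np.c_[xs,ys])*z[:,None]
w=(r@rot(ci['orientation']).T+ci['eye'])[z>0]
print('heights',np.percentile(w[:,2],[5,50,95]))
t=w[abs(w[:,2]-np.percentile(w[:,2],95))<4][:,:2].astype(np.float32)
rr=cv2.minAreaRect(t); b=cv2.boxPoints(rr);l=max([b[1]-b[0],b[2]-b[1]],key=np.linalg.norm)
print(rr, np.arctan2(l[1],l[0]))
E
```

```text
[ 457.74754872 -171.17175971  230.0723447 ] [ 3.14135773e+00 -9.91837359e-04  2.77567804e+00] [-4.32890857e-01  1.63887532e-01  1.68937526e+00  1.74903632e-04
  1.28933520e+00 -1.63782112e+00]
heights [65.04395861 89.38019079 90.66857627]
((467.4080505371094, -181.3753662109375), (17.911209106445312, 48.20969009399414), 69.17000579833984) -0.36355227
```

View pics/w1.png

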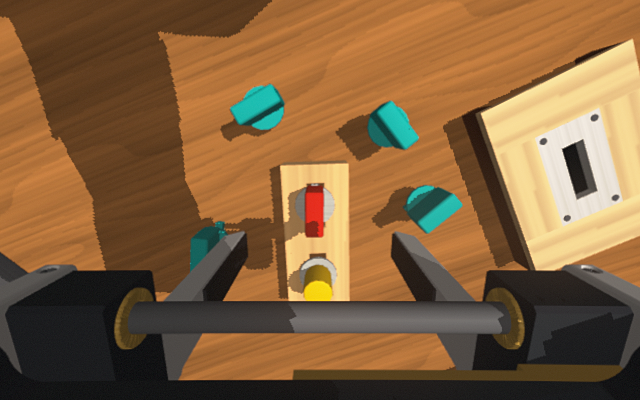

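The red block is at (316,210), clear of its neighbours, and agrees with the top view: (467.3,-181.5), dir -0.364. I descend and grip.

Request:
step_arm --series '[9.5,-10.3,0,0.002,0,0,0,-40,0,0.3,0,0,-40,0,0.3,0,0,-30,0,0.3,0,0,-20,0,0.3,0,0,-14,0,0.3,0,0,-10,0,0.3,0,0,0,0,0.3]' --squeeze 35

```text
clock: 3.4
eef_pos: [467.6, -181.9, 76.2]
eef_rot: [3.142, -0.0, 2.778]
wrist_force: [-0.6, 0.3, 1.0]
finger_gap: 65.8
finger_force: 0.0
```

Request:
step_arm --series '[0,0,0,0,1,0,0,0,0,1,0,0,0,0,1,0,0,0,0,1,0,0,0,0,1,0,0,0,0,1]' --squeeze 35

```text
clock: 4.15
eef_pos: [467.6, -181.9, 76.5]
eef_rot: [3.142, 0.0, 2.778]
wrist_force: [0.6, 1.5, 1.1]
finger_gap: 19.6
finger_force: 35.0
```

Request:
step_arm --series '[0,0,10,0,1,0,0,20,0,1,0,0,25,0,1,0,0,25,0,1,10,42,0,0.066,1,10,42,0,0.066,1,10,42,0,0.066,1,10,42,0,0.066,1,10,42,0,0.066,1,10,42,0,0.066,1,10,42,0,0.066,1,0,0,0,0,1,0,0,0,0,1]'

```text
clock: 5.78
eef_pos: [537.4, 111.7, 156.6]
eef_rot: [-3.141, -0.0, -3.044]
wrist_force: [0.5, -1.3, -3.0]
finger_gap: 20.2
finger_force: 35.0
```

```bash
python3 - <<'E'
from h import *
s=manip.read_state(); print(s['eef_pos'],s['eef_rot'],s['finger_gap'],s['wrist_force'])
ci,p,d=shot("wrist"); cv2.imwrite('pics/w2.png',p); np.save('w2.npy',d)
print(ci['eye'])
H,S,V=cv2.split(cv2.cvtColor(p,cv2.COLOR_BGR2HSV))
m=(((H<6)|(H>174))&(S>150)&(V>60)).astype(np.uint8)
ys,xs=np.nonzero(m); z=d[m>0]; r=rays(ci,np.c_[xs,ys])*z[:,None]
w=(r@rot(ci['orientation']).T+ci['eye'])[z>0]
hi=np.percentile(w[:,2],95); t=w[abs(w[:,2]-hi)<4][:,:2].astype(np.float32)
rr=cv2.minAreaRect(t); print('red top z',hi,rr,cv2.boxPoints(rr))
m=((S<45)&(V>110)).astype(np.uint8)
w=onplane(ci,max(cv2.findContours(m,0,2)[0],key=cv2.contourArea)[:,0],46)[:,:2].astype(np.float32); print('insert',cv2.minAreaRect(w))
E
```

```text
[537.39242481 111.69708601 156.56089307] [-3.14138864e+00 -3.09565969e-04 -3.04375591e+00] 20.21662943999472 [ 0.53214208 -1.28698425 -3.03927417]
[466.19274707 104.6241708  310.46326239]
red top z 170.44327639104742 ((533.72314453125, 110.99642944335938), (41.961280822753906, 19.54011344909668), 6.468353748321533) [[511.77542  118.34073 ]
 [513.9767    98.925   ]
 [555.6709   103.65213 ]
 [553.4696   123.067856]]
insert ((528.6892700195312, 116.18232727050781), (97.20840454101562, 68.99292755126953), 5.4589009284973145)
```

View pics/w2.png

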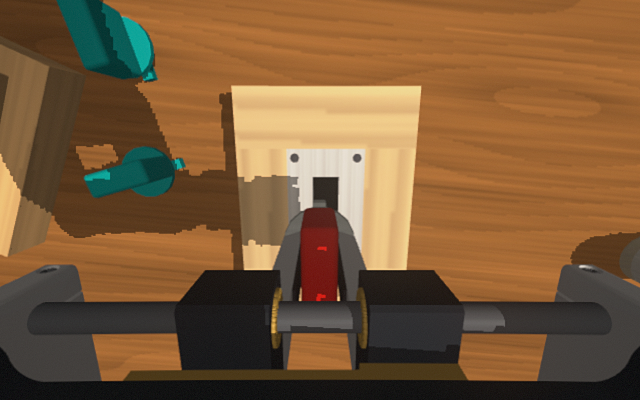

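Stop held straight. The slot's near end shows at (325,190), with the slot dead in line in front of the block. Foot clearance is ±7 mm across and ±11 mm along; I shift about 4 mm in y and lower.

Request:
step_arm --series '[0,3.8,0,-0.002,1,0,0,-20,0,1,0,0,-20,0,1,0,0,-15,0,1,0,0,-8,0,1,0,0,-6,0,1,0,0,-3,0,1,0,0,-1,0,1,0,0,0,0,1]'

```text
clock: 6.95
eef_pos: [537.7, 115.9, 83.7]
eef_rot: [3.142, 0.0, -3.045]
wrist_force: [-0.5, 0.4, -2.3]
finger_gap: 20.0
finger_force: 35.0
```

Request:
step_arm --series '[0,0,-0.7,0,1,0,0,-0.5,0,1,0,0,0,0,1]'

```text
clock: 7.32
eef_pos: [537.7, 115.9, 82.5]
eef_rot: [3.142, 0.0, -3.045]
wrist_force: [-1.0, 0.1, 1.8]
finger_gap: 19.6
finger_force: 35.0
```

Request:
step_arm --series '[0,0,-0.5,0,1,0,0,0,0,1]'

```text
clock: 7.58
eef_pos: [537.7, 115.9, 82.5]
eef_rot: [-3.142, 0.0, -3.045]
wrist_force: [-4.0, -1.4, 7.8]
finger_gap: 19.7
finger_force: 35.0
```

Seated: z stopped at 82.5 and the force rose. Quarter turn.

Request:
step_arm --series '[0,0,0,-0.157,1,0,0,0,-0.157,1,0,0,0,-0.157,1,0,0,0,-0.157,1,0,0,0,-0.157,1,0,0,0,-0.157,1,0,0,0,-0.157,1,0,0,0,-0.157,1,0,0,0,-0.157,1,0,0,0,-0.158,1,0,0,0,0,1,0,0,0,0,1]'

```text
clock: 9.07
eef_pos: [538.2, 115.9, 82.5]
eef_rot: [3.14, -0.0, 1.667]
wrist_force: [-0.0, 0.0, 4.6]
finger_gap: 19.5
finger_force: 35.0
```

Request:
step_arm --series '[0,0,0,0,0.7,0,0,0,0,0.5,0,0,0,0,0.4,0,0,0,0,0.4,0,0,0,0,0.4,0,0,15,0,0.4,0,0,30,0,0.4,0,0,40,0,0.4,-30,0,40,0,0.4,-40,0,30,0,0.4,-40,0,0,0,0.4,0,0,0,0,0.4,0,0,0,0,0.4]'

```text
clock: 10.7
eef_pos: [428.1, 115.9, 237.5]
eef_rot: [3.14, -0.0, 1.667]
wrist_force: [-0.2, -0.1, 0.3]
finger_gap: 56.1
finger_force: 0.0
```

```bash
python3 - <<'E'
from h import *
for n in("scene","wrist"):
    ci,p,d=shot(n)
    if n=="wrist": cv2.imwrite('pics/w3.png',p)
    else: cv2.imwrite('pics/s3.png',cv2.resize(p[100:350,180:500],None,fx=2,fy=2)) 
    H,S,V=cv2.split(cv2.cvtColor(p,cv2.COLOR_BGR2HSV))
    m=(((H<6)|(H>174))&(S>150)&(V>60)).astype(np.uint8)
    ys,xs=np.nonzero(m); z=d[m>0]; r=rays(ci,np.c_[xs,ys])*z[:,None]
    w=(r@rot(ci['orientation']).T+ci['eye'])[z>0]; w=w[np.linalg.norm(w[:,:2]-[538,116],axis=1)<60]
    if len(w)==0: print(n,'none'); continue
    hi=np.percentile(w[:,2],95); t=w[abs(w[:,2]-hi)<4][:,:2].astype(np.float32)
    rr=cv2.minAreaRect(t); print(n,'red top z',hi,rr)
E
```

```text
scene red top z 96.59042133104965 ((538.816650390625, 116.0386962890625), (18.86571502685547, 48.513607025146484), 4.32192850112915)
wrist red top z 96.44471497758198 ((537.5706176757812, 115.829345703125), (19.773099899291992, 48.383609771728516), 4.9380784034729)
```

View pics/w3.png

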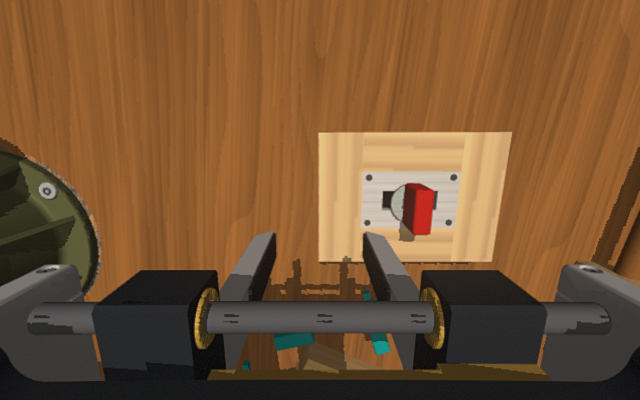

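View pics/s3.png

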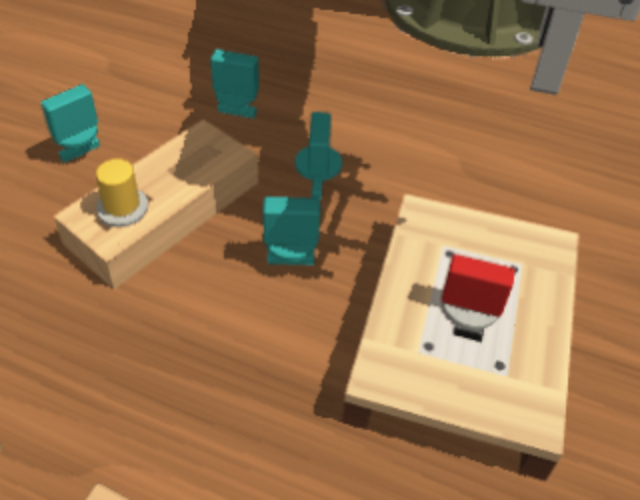

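The stop stands in the slot (wrist picture (417,208), scene crop (480,290)) with its collar flat: the top is at 96.5 mm against 96 expected. Its block lies square across the slot. The dog is still in its socket (crop (118,190)), and the gripper is clear.

```bash
python3 -c "
from cell import manip; print(manip.sign_off())"
```

```text
the job is handed in; nothing more can be done
None
```

The red stop is seated flat in the slot, quarter-turned so its foot lies square across underneath, and released; the dog and look-alikes were left alone, and the job was handed in at about 11 s on the clock.

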